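# Slide the panel blank along the ledge until it overhangs

## Robot

A 6-joint arm with a two-finger parallel gripper is mounted at the origin on a cart in front of the work surface, level with it; the furniture and walls round the work are solid. World frame = base frame: x ahead of the robot, y to its left, z up, the work surface at z = 0. Lengths are in m, angles in rad, forces in N, time in s.
With the tool pointing down it reaches from about 0.375 to 0.9 m from the base axis. Payload 3.1 kg.
Tool frame: the origin (TCP) lies at the very end of the fingers, on their centre line; the grasp point (between the pads) lies 19 mm behind it (grip_depth is the distance from the TCP to the grasp point, in m); z points along the fingers, y is the line along which they close (so a half turn about z gives the same grasp; the last joint's range is limited). The gripper opens to 85 mm and grips with 20 to 120 N. Pads are 22 mm wide; open, the fingers measure 114 mm over their backs; the gripper's body (76 mm by 85 mm) begins 54 mm behind the grasp point. The pads swing forward as they close: fully open they stand 13 mm farther back than shut.
Start: joints at [-1.381, 0.527, 1.433, -0, 1.181, -0.178], TCP at [0.225, -0.583, 0.231] pointing down, gripper open.
Joint ranges: [-3.08, 3.08], [-0.75, 2.2], [0.22, 2.44], [-1.43, 4.57], [0, 2.65], [-2.85, 2.85]. Speed limits (rad/s): [2.79, 2.79, 3.14, 3.14, 3.14, 3.14].

## Interface

Orientations are given as a unit quaternion [x, y, z, w].
In Python, from station import * gives the robot as it stands.
- The arm moves only by the tool apply_moves, never from a script. Its argument "plan" is a list of rows, each a list of 7 numbers: the shift along the tool's x, y, z in m, then the turn, a rotation vector about the tool's x, y, z in rad, then the gripper command: -1 is fully open, 1 is shut, values between are in proportion. In form: [[dx, dy, dz, wx, wy, wz, jaw], ...]. A call has 1 to 8 rows; each row shifts and turns the commanded pose from where the row before left it, along the tool's axes as they then stand; what a row does not reach is not made up. A row lasts 1/8 s, in which the tool goes at most 62.5 mm and 10.7 degrees, less where a joint would pass 70% of its speed; a pose out of reach is approached as far as the arm can. A call is refused whole if a number of a shift passes 0.0625 or a number of a turn 0.188, either way. A call with a gripper value outside its range is refused whole. The fingers move at their own pace and stop on an object; "force" is the grip in N (left out, the last holds). Time passes only in rows, so rows that do not move let the fingers close. It gives the time, the measured TCP pose, the force, the opening and the grip force at its end, in the units of the state.
- sense(): the state, without advancing time (a new reading comes with each control period).
- snapshot(name): name is "side" or "top"; returns the picture (384x512x3 uint8, red, green, blue); there is no depth.
- calibration(name): a dict with "camera_matrix" (3x3 intrinsics, pixels), "R" (3x3) and "t" (3): a world point X has camera coordinates R X + t. Camera axes: x right, y down, z forward; pixel columns grow to the right and rows downward; lengths in m; the calibration is good to about 2 mm. A picture is of the moment at which its call begins. calibration takes no time and is no camera call.
- sign_off(): hands the job in; it is judged then, once.
The state is a dict: "t": time; "q": joint angles; "qd": joint speeds; "tau": joint torques, N m; "tcp_pos": TCP position; "tool_rot": TCP orientation; "force": force on the tool from outside, world axes, zero at the start; "ft_torque": the same for the moment, N m; "finger_gap": opening from 0.0 (shut) to 1.0 (fully open); "gripper_force": force on a finger pad.
Only numpy, scipy, OpenCV 4.12 (cv2) and the standard library are available. Lean on these libraries where they do the work, as an engineer would, in place of code of your own. Each camera call takes 0.05 s, during which the arm holds its last target. There are 200 camera calls.

## Task

The bare aluminium panel lies loose in the middle of the plywood ledge, too flat to get hold of. With the fingertips, first push it back flat against the metal rail along the ledge's rear side, then push it along the rail until about a third of its length sticks out past the ledge's left end (the end on the robot's left), still lying against the rail. Only push it, never lift it off the board; leave the loupe, the screwdriver and the copper-braid reel where they are.

Things in the scene. Friction and masses are not known exactly. Their poses are not given: they have to be found in the camera images.
- panel: loose bare aluminium instrument panel, a thin plate 95 (x) x 130 (y) x 6 (z) mm, about 0.2 kg (mass, friction vary), with flat dark marks for holes on its face, lying flat on the ledge. Origin at the centre of its underside; its y runs along its 130 mm length, at the start within 12 degrees of the ledge's y; z up. Too wide to grip across
- ledge: fixed plywood ledge, board top 45 mm above the bench. Origin on the bench below it; x away from the robot to the rear rail, y along the ledge to its left end, z up; turned up to 17 degrees either way. Board in front of the rail: x -90..+60, y -135..+135 mm, ends and front open, no stops
- rail_face (a point): middle of the foot of the rear rail's front face (ledge frame x = 60, y = 0, z = 45 mm). Aluminium rail, full length of the ledge, 12 mm thick, its top 14 mm above the board. With the panel flat against it, the panel's origin is at ledge x = +12.5 mm
- ledge_end (a point): top of the board at the ledge's left end (ledge frame x = 12.5, y = 135, z = 45 mm): the edge that the panel shall overhang. With a third of the panel past it, the panel's origin is at ledge y = about +113 mm; the panel would tip off at y = +135 mm
- loupe: loose black eye loupe, a barrel 44 mm in diameter and 36 mm high, standing on the bench in front of the ledge; origin at the centre of its underside; bystander
- screwdriver: loose red-handled screwdriver, 148 x 19 x 20 mm, lying on the bench in front of the ledge; origin under its middle, x along its length; bystander
- wick_reel: loose small yellow reel of copper braid, 44 mm in diameter, 12 mm high, lying flat on the bench near the ledge's left end, partly below where the panel will overhang; origin at the centre of its underside; bystander
- microscope: fixed white stereo microscope on a boom stand, left of the ledge; an obstacle to keep clear of. Its head and eyepieces stand over the bench from 250 mm nearer the robot than its origin to 60 mm beyond it and 110 mm to either side, from 135 to 480 mm above the bench; its base and column lie farther back. Origin on the bench

How it is judged:
By the outcome, as a careful person would: the job done as asked, in the order asked, and still so for the second after the job is handed in, with the robot touching nothing.
It also fails if it takes over 64 s, if anything falls off the work surface, if the arm or the gripper's body presses on something with over 40 N, if the wrist force passes 120 N, or if a joint passes its speed limit or range.

## Working session

There is one attempt and no reset: what is moved stays moved. The work goes in short steps, Python scripts to look and compute and a tool call to move; the robot and the scene stay as the last step left them, time stands still between calls to the robot, and variables do not carry over. Pictures are saved under pics/ and viewed, at most 10 in all, crops included, and the job is handed in when it is done.

Besides the shell and the picture viewer there is one more tool, called after "Call:" by a JSON object that holds its "name" and its "arguments". apply_moves: Moves the arm, as the interface text tells. Its arguments: {"type":"object","properties":{"plan":{"type":"array"},"force":{"type":"number"}},"required":["plan"]}

```bash
mkdir -p pics; python3 - <<'E'
from station import *
import cv2
for n in("top","side"):
    cv2.imwrite(f"pics/{n}0.png",cv2.cvtColor(snapshot(n),cv2.COLOR_RGB2BGR)); c=calibration(n); print(n,c)
s=sense();print(s)
E
```

```text
top {'camera_matrix': array([[481.72698319,   0.        , 247.31751423],
       [  0.        , 481.72698319, 196.7914445 ],
       [  0.        ,   0.        ,   1.        ]]), 'R': array([[ 0.02908365, -0.99933762,  0.02187394],
       [-0.99766249, -0.03037474, -0.06121218],
       [ 0.06183605, -0.02004253, -0.99788506]]), 't': array([0.31435499, 0.4859381 , 0.97483468])}
side {'camera_matrix': array([[488.79432181,   0.        , 247.8585832 ],
       [  0.        , 488.79432181, 193.01941465],
       [  0.        ,   0.        ,   1.        ]]), 'R': array([[-0.05285645, -0.9985967 , -0.00329153],
       [-0.42261738,  0.02535561, -0.90595344],
       [ 0.90476557, -0.04649443, -0.42336453]]), 't': array([0.34543488, 0.25774126, 0.57644427])}
{'t': 0.1, 'q': array([-1.38153415e+00,  5.28393128e-01,  1.43377416e+00,  5.60508753e-06,
        1.18142642e+00, -1.78495679e-01]), 'qd': array([-0.00103212, -0.00091472, -0.00171108,  0.00032571,  0.00178248,
        0.00088215]), 'tau': array([-1.32823002e-04, -4.43301988e+01, -1.78585875e+01, -3.70872121e-04,
        3.92617643e-03,  1.22543759e-05]), 'tcp_pos': array([ 0.22460961, -0.58254814,  0.23041925]), 'tool_rot': array([ 9.83141553e-01,  1.82843336e-01, -2.79440608e-06, -1.00052863e-03]), 'force': array([-0.34273343,  0.28282515,  0.66283261]), 'ft_torque': array([ 0.01477691, -0.04680634,  0.03511518]), 'gripper_force': 0.0, 'finger_gap': 1.004095789977747}
```

View pics/top0.png

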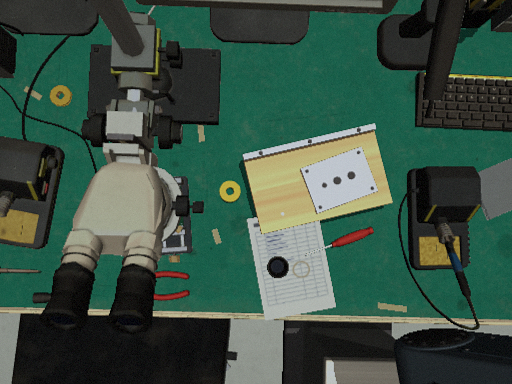

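View pics/side0.png

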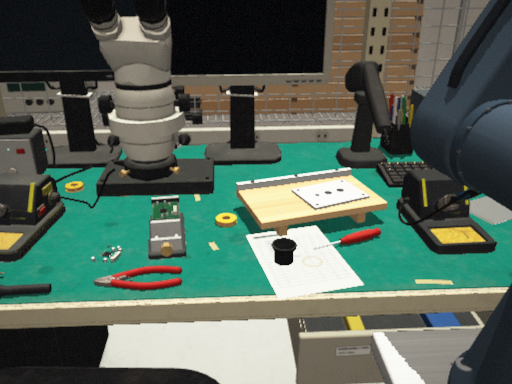

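The top view shows the ledge, tilted, with its left end at column ~250. The panel has corners near (302,164), (361,147), (378,191), (319,213), and the reel is at (230,191). I'll enlarge it.

```bash
python3 - <<'E'
import cv2
i=cv2.imread("pics/top0.png")[115:240,220:400]
cv2.imwrite("pics/c1.png",cv2.resize(i,None,fx=4.4,fy=4.4,interpolation=cv2.INTER_CUBIC))
E
```

```text
(no output)
```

View pics/c1.png

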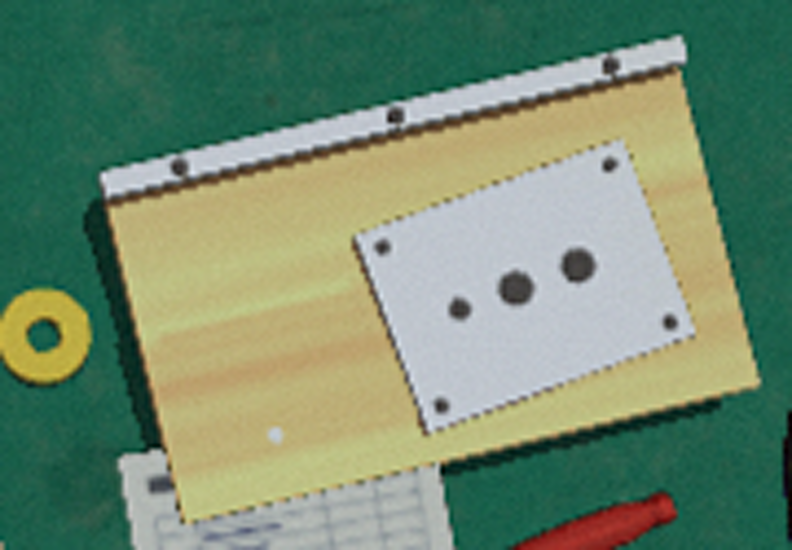

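```bash
cat > h.py <<'E'
import numpy as np
from station import *
from scipy.optimize import least_squares
def proj(X,n="top"):
    c=calibration(n); p=(c["R"]@np.asarray(X,float).T).T+c["t"]; p=p@c["camera_matrix"].T
    return p[:,:2]/p[:,2:]
def place(p,L):
    c,s=np.cos(p[2]),np.sin(p[2]); L=np.asarray(L,float)
    return np.c_[p[0]+c*L[:,0]-s*L[:,1],p[1]+s*L[:,0]+c*L[:,1],L[:,2]]
def fit(L,uv,p0,n="top"):
    r=least_squares(lambda p:(proj(place(p,L),n)-uv).ravel(),p0); return r.x,r.fun.round(1)
def crop(a,x0=220,y0=115,f=4.4): a=np.array(a,float); return np.array([x0,y0])+(a+.5)/f-.5
LED=[[-.09,.135,.045],[-.09,-.135,.045],[.06,.135,.059],[.06,-.135,.059],[.072,.135,.059],[.072,-.135,.059]]
PAN=[[.0475,.065,.051],[.0475,-.065,.051],[-.0475,-.065,.051],[-.0475,.065,.051]]
def toL(l,P): c,s=np.cos(l[2]),np.sin(l[2]); d=np.array(P[:2])-l[:2]; return np.array([c*d[0]+s*d[1],-s*d[0]+c*d[1]])
E
python3 - <<'E'
from h import *
l,r=fit(LED,crop([(184,522),(760,384),(108,198),(684,66),(101,173),(684,37)]),[.55,-.1,.2]);print("ledge",l,r)
p,r=fit(PAN,crop([(355,237),(620,141),(695,333),(428,433)]),[.55,-.1,.2]);print("panel",p,r)
print(toL(l,p),p[2]-l[2],np.degrees(l[2]))
def ray(u,z,n="top"):
    c=calibration(n);d=c["R"].T@np.linalg.solve(c["camera_matrix"],[*u,1]);o=-c["R"].T@c["t"];return o+d*(z-o[2])/d[2]
R=ray(crop([(44,335)])[0],.012);print("reel",R,toL(l,R))
for u in[(278,267),(372,231),(305,255)]:
    X=ray(u,.03);print(X,toL(l,X))
E
```

```text
ledge [0.52330683 0.19327663 0.26250105] [-0.4  0.9  0.5  0.8 -0.7 -0.1  1.3 -1.  -0.5 -0.3 -0.2 -0.3]
panel [0.51363324 0.14941433 0.38287204] [-0.5 -0.1  0.3 -0.7  0.4  0.4 -0.1  0.4]
[-0.02072434 -0.03984949] 0.12037099290013559 15.040202039000791
reel [0.48761026 0.3652659  0.012     ] [0.01015691 0.17536075]
[0.33689775 0.26381097 0.03      ] [-0.16172002  0.11649066]
[0.41394297 0.07630929 0.03      ] [-0.13597013 -0.08458094]
[0.3621869  0.21036431 0.03      ] [-0.15116641  0.05831241]
```

```bash
cat >> h.py <<'E'
from scipy.spatial.transform import Rotation as Ro
LEDGE=np.array([.5233,.1933,.2625])
def W(x,y,z): return place(LEDGE,[[x,y,z]])[0]
def go(P,yaw=None):
    s=sense();R=Ro.from_quat(s["tool_rot"]);d=R.inv().apply(np.array(P)-s["tcp_pos"])
    a=np.arctan2(*R.as_matrix()[1::-1,0]);print("shift",d.round(4),"yaw",a.round(4),"wz",None if yaw is None else round(a-yaw,4),"t",round(s["t"],2))
E
python3 - <<'E'
from h import *
P=W(-.096,-.038,.1);print(P)
go([.42,-.25,.25]);go([*P[:2],.25],.2625)
E
```

```text
[0.44044939 0.13169013 0.1       ]
shift [ 0.3019 -0.2401 -0.019 ] yaw 0.3678 wz None t 0.1
shift [ 0.4582 -0.5889 -0.0183] yaw 0.3678 wz 0.1053 t 0.1
```

Call:
{"name": "apply_moves", "arguments": {"plan": [[0.043,-0.034,-0.003,0,0,0,-1],[0.043,-0.034,-0.003,0,0,0,-1],[0.043,-0.034,-0.003,0,0,0,-1],[0.043,-0.034,-0.003,0,0,0,-1],[0.043,-0.034,-0.003,0,0,0,-1],[0.043,-0.034,-0.003,0,0,0,-1],[0.043,-0.034,-0.003,0,0,0,-1]]}}

```text
t: 0.98
tcp_pos: [0.4206, -0.2511, 0.2522]
tool_rot: [0.983, 0.183, -0.0, -0.0]
force: [-0.1, -0.1, -0.3]
finger_gap: 0.998
gripper_force: 0.0
```

Call:
{"name": "apply_moves", "arguments": {"plan": [[0.0195,-0.0436,0,0,0,0,-1],[0.0195,-0.0436,0,0,0,0,-1],[0.0195,-0.0436,0,0,0,0,-1],[0.0195,-0.0436,0,0,0,0,-1],[0.0195,-0.0436,0,0,0,0,-1],[0.0195,-0.0436,0,0,0,0,-1],[0.0195,-0.0436,0,0,0,0,-1],[0.0195,-0.0436,0,0,0,0.105,-1]]}}

```text
t: 1.98
tcp_pos: [0.4399, 0.1303, 0.2522]
tool_rot: [0.992, 0.13, -0.0, 0.0]
force: [0.8, -0.1, -0.5]
finger_gap: 0.998
gripper_force: 0.0
```

```bash
python3 - <<'E'
from h import *
print(sense()["q"].round(3))
go(W(-.096,-.038,.08),.2625)
E
```

```text
[ 0.044  0.275  1.808 -0.     1.059  1.354]
shift [ 0.0009 -0.0013  0.1722] yaw 0.26 wz -0.0025 t 1.98
```

Down to z 0.055, then feel for the board.

Call:
{"name": "apply_moves", "arguments": {"plan": [[0.001,-0.0013,0.04,0,0,-0.0025,-1],[0,0,0.04,0,0,0,-1],[0,0,0.04,0,0,0,-1],[0,0,0.04,0,0,0,-1],[0,0,0.025,0,0,0,-1],[0,0,0.007,0,0,0,-1],[0,0,0,0,0,0,-1]]}}

```text
t: 2.85
tcp_pos: [0.4408, 0.1302, 0.0602]
tool_rot: [0.991, 0.132, -0.0, -0.0]
force: [0.5, -0.1, 0.5]
finger_gap: 1.0
gripper_force: 0.0
```

```bash
python3 - <<'E'
from h import *
go(W(-.096,-.038,.045),.2625)
import cv2
a=cv2.cvtColor(snapshot("side"),cv2.COLOR_RGB2BGR)[140:265,215:395];b=cv2.cvtColor(snapshot("top"),cv2.COLOR_RGB2BGR)[115:240,220:400]
cv2.imwrite("pics/c2.png",cv2.resize(a,None,fx=4.4,fy=4.4,interpolation=cv2.INTER_CUBIC))
E
```

```text
shift [ 0.     -0.0015  0.0152] yaw 0.2653 wz 0.0028 t 2.85
```

View pics/c2.png

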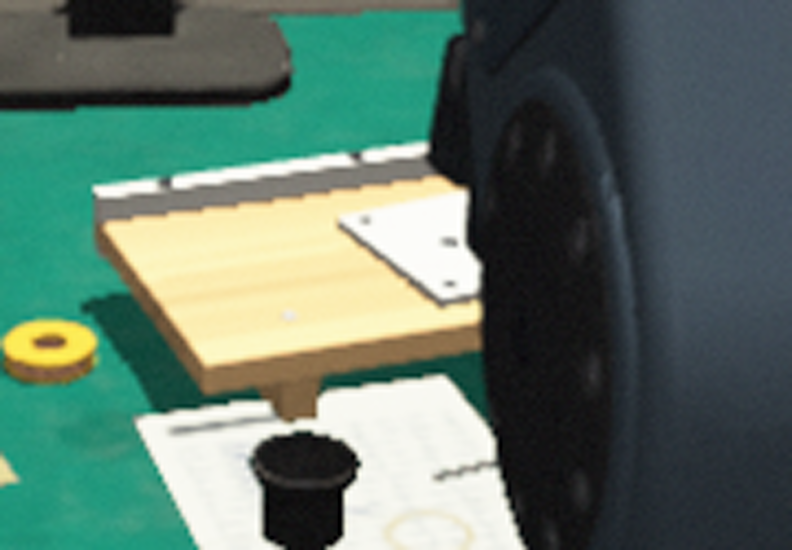

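The side view shows the arm hiding the tool. The panel's front-left corner, at crop (440,300), hasn't moved. Next I feel downward.

Call:
{"name": "apply_moves", "arguments": {"plan": [[0,0,0.006,0,0,0,-1],[0,0,0.004,0,0,0,-1],[0,0,0.002,0,0,0,-1],[0,0,0,0,0,0,-1]]}}

```text
t: 3.45
tcp_pos: [0.4407, 0.1302, 0.0482]
tool_rot: [0.991, 0.132, -0.0, -0.0]
force: [0.3, 0.1, -0.4]
finger_gap: 0.998
gripper_force: 0.0
```

Call:
{"name": "apply_moves", "arguments": {"plan": [[0,0,0.002,0,0,0,-1],[0,0,0.002,0,0,0,-1],[0,0,0,0,0,0,-1]]}}

```text
t: 3.82
tcp_pos: [0.4407, 0.1302, 0.0442]
tool_rot: [0.991, 0.132, -0.0, -0.0]
force: [-0.5, -0.2, 0.1]
finger_gap: 1.002
gripper_force: 0.0
```

Call:
{"name": "apply_moves", "arguments": {"plan": [[0,0,0.002,0,0,0,-1],[0,0,0.002,0,0,0,-1],[0,0,0,0,0,0,-1]]}}

```text
t: 4.2
tcp_pos: [0.4407, 0.1302, 0.0401]
tool_rot: [0.991, 0.132, -0.0, -0.0]
force: [-0.3, 1.1, -0.2]
finger_gap: 0.997
gripper_force: 0.0
```

Call:
{"name": "apply_moves", "arguments": {"plan": [[0,0,0.002,0,0,0,-1],[0,0,0.002,0,0,0,-1],[0,0,0.001,0,0,0,-1],[0,0,0,0,0,0,-1]]}}

```text
t: 4.7
tcp_pos: [0.4407, 0.1302, 0.0352]
tool_rot: [0.991, 0.132, -0.0, -0.0]
force: [-0.4, -0.5, -0.2]
finger_gap: 0.999
gripper_force: 0.0
```

Call:
{"name": "apply_moves", "arguments": {"plan": [[0,0,0.001,0,0,0,-1],[0,0,0.001,0,0,0,-1],[0,0,0,0,0,0,-1]]}}

```text
t: 5.08
tcp_pos: [0.4408, 0.1302, 0.0333]
tool_rot: [0.991, 0.132, -0.0, -0.0]
force: [0.4, 0.2, 1.1]
finger_gap: 1.003
gripper_force: 0.0
```

Call:
{"name": "apply_moves", "arguments": {"plan": [[0,0,0.001,0,0,0,-1],[0,0,0.001,0,0,0,-1],[0,0,0,0,0,0,-1]]}}

```text
t: 5.45
tcp_pos: [0.4409, 0.1302, 0.0317]
tool_rot: [0.991, 0.132, 0.0, 0.0]
force: [-0.7, 0.4, 4.2]
finger_gap: 1.001
gripper_force: 2.4
```

Board contact comes at TCP z ≈ 0.0325, which confirms the 13 mm setback. I lift 3.5 mm and push toward the rail.

Call:
{"name": "apply_moves", "arguments": {"plan": [[0,0,-0.0035,0,0,-0.002,-1],[0.005,0,0,0,0,0,-1],[0.005,0,0,0,0,0,-1],[0.005,0,0,0,0,0,-1],[0.005,0,0,0,0,0,-1]]}}

```text
t: 6.08
tcp_pos: [0.4589, 0.1357, 0.0346]
tool_rot: [0.991, 0.133, -0.002, -0.0]
force: [-3.1, 1.1, 1.5]
finger_gap: 0.999
gripper_force: 1.1
```

Call:
{"name": "apply_moves", "arguments": {"plan": [[0.004,0,0,0,0,0,-1],[0.004,0,0,0,0,0,-1],[0.004,0,0,0,0,0,-1],[0.004,0,0,0,0,0,-1]]}}

```text
t: 6.58
tcp_pos: [0.4759, 0.1397, 0.0348]
tool_rot: [0.991, 0.133, 0.0, 0.0]
force: [-1.4, -0.0, 0.5]
finger_gap: 0.997
gripper_force: 0.8
```

```bash
python3 - <<'E'
from h import *
import cv2
print(toL(LEDGE,sense()["tcp_pos"]))
b=cv2.cvtColor(snapshot("top"),cv2.COLOR_RGB2BGR)[115:240,220:400]
cv2.imwrite("pics/c3.png",cv2.resize(b,None,fx=4.4,fy=4.4,interpolation=cv2.INTER_CUBIC))
E
```

```text
[-0.05964438 -0.03949689]
```

View pics/c3.png

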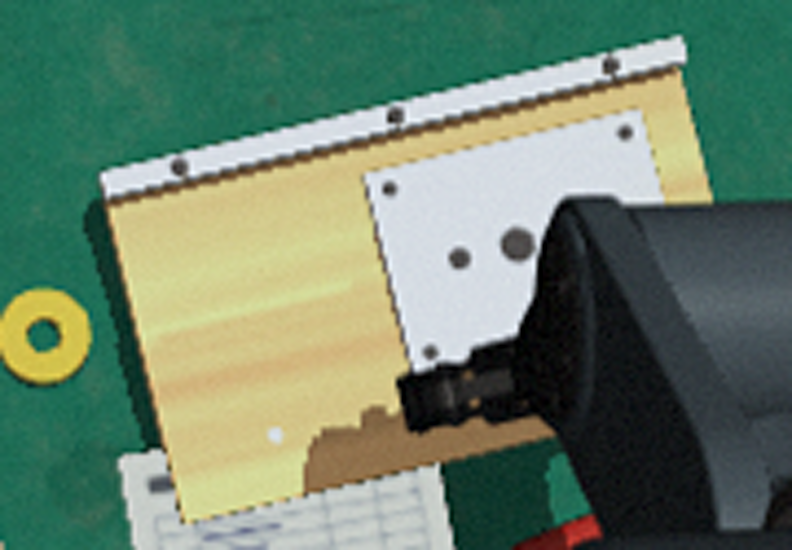

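The panel is now parallel to the rail, with rear corners at crop (365,174) and (640,110) and about 13 mm to go.

Call:
{"name": "apply_moves", "arguments": {"plan": [[0.004,0,0,0,0,0,-1],[0.004,0,0,0,0,0,-1],[0.002,0,0,0,0,0,-1],[0.001,0,0,0,0,0,-1],[0.001,0,0,0,0,0,-1]]}}

```text
t: 7.25
tcp_pos: [0.4869, 0.1429, 0.0348]
tool_rot: [0.991, 0.133, -0.0, 0.0]
force: [-2.5, -0.7, 0.6]
finger_gap: 1.004
gripper_force: 0.9
```

Call:
{"name": "apply_moves", "arguments": {"plan": [[0.001,0,0,0,0,0,-1],[0.001,0,0,0,0,0,-1]]}}

```text
t: 7.5
tcp_pos: [0.489, 0.1434, 0.0348]
tool_rot: [0.991, 0.133, -0.0, -0.0]
force: [-1.4, -0.7, -0.9]
finger_gap: 1.001
gripper_force: 0.9
```

Call:
{"name": "apply_moves", "arguments": {"plan": [[0.001,0,0,0,0,0,-1],[0,0,0,0,0,0,-1]]}}

```text
t: 7.75
tcp_pos: [0.4899, 0.1437, 0.0348]
tool_rot: [0.991, 0.133, -0.0, -0.0]
force: [-2.0, -0.5, -0.2]
finger_gap: 0.998
gripper_force: 1.0
```

Call:
{"name": "apply_moves", "arguments": {"plan": [[0.001,0,0,0,0,0,-1],[0,0,0,0,0,0,-1]]}}

```text
t: 8.0
tcp_pos: [0.49, 0.1438, 0.0347]
tool_rot: [0.991, 0.133, -0.001, -0.0]
force: [-3.9, -1.3, 1.3]
finger_gap: 0.997
gripper_force: 2.1
```

Call:
{"name": "apply_moves", "arguments": {"plan": [[0.001,0,0,0,0,0,-1],[0,0,0,0,0,0,-1]]}}

```text
t: 8.25
tcp_pos: [0.49, 0.144, 0.0347]
tool_rot: [0.991, 0.133, -0.002, -0.0]
force: [-5.8, -1.9, 2.2]
finger_gap: 0.998
gripper_force: 3.0
```

Call:
{"name": "apply_moves", "arguments": {"plan": [[0.001,0,0,0,0,0,-1],[0,0,0,0,0,0,-1]]}}

```text
t: 8.5
tcp_pos: [0.49, 0.144, 0.0346]
tool_rot: [0.991, 0.133, -0.003, 0.0]
force: [-6.4, -3.6, 3.3]
finger_gap: 0.999
gripper_force: 3.8
```

Call:
{"name": "apply_moves", "arguments": {"plan": [[0.002,0,0,0,0,0,-1],[0.001,0,0,0,0,0,-1],[0,0,0,0,0,0,-1]]}}

```text
t: 8.88
tcp_pos: [0.49, 0.1442, 0.0345]
tool_rot: [0.991, 0.133, -0.006, 0.0]
force: [-10.2, -6.9, 8.1]
finger_gap: 0.996
gripper_force: 6.0
```

Call:
{"name": "apply_moves", "arguments": {"plan": [[-0.007,0,0,0,0,0,-1],[-0.01,0,0,0,0,0,-1],[-0.01,0,-0.01,0,0,0,-1],[0,0,-0.04,0,0,0,0.3],[-0.03,0,-0.05,0,0,0,0.3],[-0.045,0,-0.02,0,0,0,0.3],[0,0,0,0,0,0,0.3]]}}

```text
t: 9.75
tcp_pos: [0.3942, 0.1182, 0.1566]
tool_rot: [0.991, 0.133, 0.0, 0.0]
force: [0.3, 0.1, -0.2]
finger_gap: 0.353
gripper_force: 0.0
```

```bash
python3 - <<'E'
from h import *
import cv2
print(toL(LEDGE,sense()["tcp_pos"]),sense()["q"].round(2))
b=cv2.cvtColor(snapshot("top"),cv2.COLOR_RGB2BGR)[115:240,220:400]
cv2.imwrite("pics/c4.png",cv2.resize(b,None,fx=4.4,fy=4.4,interpolation=cv2.INTER_CUBIC))
E
```

```text
[-0.14414488 -0.03905788] [0.02 0.38 2.03 0.   0.74 1.32]
```

View pics/c4.png

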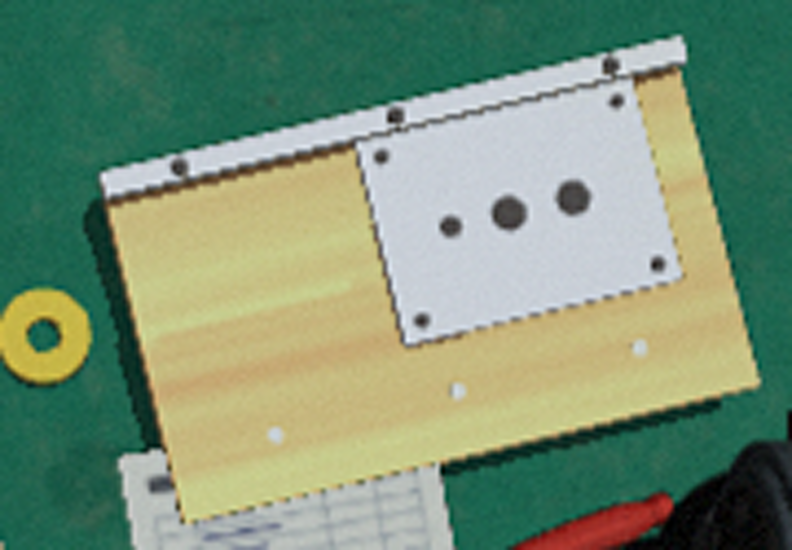

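The panel lies flush along the rail, with corners at crop (357,143), (633,80), (682,278) and (405,346). Next I go to its right end, turning the tool by 90°.

```bash
python3 - <<'E'
from h import *
p,r=fit(PAN,crop([(357,143),(633,80),(682,278),(405,346)]),[.55,.15,.26]);print("panel",p,r,toL(LEDGE,p),p[2]-LEDGE[2])
go(W(.0125,-.123,.1566),.2625+np.pi/2)
go(W(-.14,-.123,.1566),.2625+np.pi/2)
E
```

```text
panel [0.54712182 0.15238425 0.26114889] [-0.5 -0.2  0.  -0.6  0.5  0.7 -0.   0.2] [ 0.01238832 -0.04569581] -0.0013511071614902836
shift [1.537e-01 8.410e-02 1.000e-04] yaw 0.2671 wz -1.5662 t 9.8
shift [ 0.0012  0.0834 -0.0004] yaw 0.2671 wz -1.5662 t 9.8
```

Call:
{"name": "apply_moves", "arguments": {"plan": [[0.0385,0.0218,0,0,0,0,0.2],[0.0385,0.0218,0,0,0,0,0.2],[0.0385,0.0218,0,0,0,0,0.2],[0.0385,0.0218,0,0,0,0,0.2]]}}

```text
t: 10.3
tcp_pos: [0.5718, 0.0745, 0.1543]
tool_rot: [0.991, 0.133, 0.001, 0.0]
force: [-0.1, 0.4, -0.3]
finger_gap: 0.401
gripper_force: 0.0
```

Call:
{"name": "apply_moves", "arguments": {"plan": [[0,0,0,0,0,-0.174,0.2],[0,0,0,0,0,-0.174,0.2],[0,0,0,0,0,-0.174,0.2],[0,0,0,0,0,-0.174,0.2],[0,0,0,0,0,-0.174,0.2],[0,0,0,0,0,-0.174,0.2],[0,0,0,0,0,-0.174,0.2],[0,0,0,0,0,-0.174,0.2]]}}

```text
t: 11.3
tcp_pos: [0.5704, 0.0749, 0.1542]
tool_rot: [0.673, 0.74, 0.0, 0.0]
force: [1.0, 0.4, 0.3]
finger_gap: 0.401
gripper_force: 0.0
```

Call:
{"name": "apply_moves", "arguments": {"plan": [[0,0,0.02,0,0,-0.174,0.2],[0,0,0.02,0,0,0,0.2],[0,0,0.02,0,0,0,0.2],[0,0,0,0,0,0,0.2]]}}

```text
t: 11.8
tcp_pos: [0.5688, 0.075, 0.0929]
tool_rot: [0.608, 0.794, -0.001, -0.001]
force: [0.1, -0.6, 0.3]
finger_gap: 0.402
gripper_force: 0.0
```

```bash
python3 - <<'E'
from h import *
print(toL(LEDGE,sense()["tcp_pos"]),sense()["q"].round(2))
go(W(.0135,-.126,.055),.2625+np.pi/2)
E
```

```text
[ 0.01326486 -0.12609084] [-0.06  0.65  1.67  0.    0.82 -0.33]
shift [0.0001 0.0003 0.0379] yaw 1.8333 wz 0.0 t 11.8
```

Call:
{"name": "apply_moves", "arguments": {"plan": [[0,0,0.02,0,0,0,0.2],[0,0,0.016,0,0,0,0.2],[0,0,0.006,0,0,0,0.2],[0,0,0.002,0,0,0,0.2],[0,0,0,0,0,0,0.2]]}}

```text
t: 12.42
tcp_pos: [0.5693, 0.0749, 0.0511]
tool_rot: [0.608, 0.794, 0.0, 0.0]
force: [0.9, 0.2, -0.1]
finger_gap: 0.4
gripper_force: 0.0
```

Call:
{"name": "apply_moves", "arguments": {"plan": [[0,0,0.001,0,0,0,0.2],[0,0,0.001,0,0,0,0.2],[0,0,0,0,0,0,0.2]]}}

```text
t: 12.8
tcp_pos: [0.569, 0.0749, 0.0489]
tool_rot: [0.608, 0.794, 0.0, 0.0]
force: [-0.1, -0.1, 0.2]
finger_gap: 0.403
gripper_force: 0.0
```

Call:
{"name": "apply_moves", "arguments": {"plan": [[0,0,0.001,0,0,0,0.2],[0,0,0.001,0,0,0,0.2],[0,0,0,0,0,0,0.2]]}}

```text
t: 13.18
tcp_pos: [0.5689, 0.0749, 0.0467]
tool_rot: [0.608, 0.794, -0.0, -0.0]
force: [-0.6, -0.3, -0.1]
finger_gap: 0.401
gripper_force: 0.0
```

Call:
{"name": "apply_moves", "arguments": {"plan": [[0,0,0.001,0,0,0,0.2],[0,0,0.001,0,0,0,0.2],[0,0,0,0,0,0,0.2]]}}

```text
t: 13.55
tcp_pos: [0.5689, 0.0749, 0.0447]
tool_rot: [0.608, 0.794, -0.0, -0.0]
force: [0.3, -0.1, -0.6]
finger_gap: 0.401
gripper_force: 0.0
```

Call:
{"name": "apply_moves", "arguments": {"plan": [[0,0,0.001,0,0,0,0.2],[0,0,0,0,0,0,0.2]]}}

```text
t: 13.8
tcp_pos: [0.569, 0.0749, 0.0442]
tool_rot: [0.608, 0.794, 0.0, 0.0]
force: [-0.8, -0.1, 3.9]
finger_gap: 0.399
gripper_force: 2.0
```

Call:
{"name": "apply_moves", "arguments": {"plan": [[0,0,0.001,0,0,0,0.2],[0,0,0,0,0,0,0.2]]}}

```text
t: 14.05
tcp_pos: [0.5691, 0.0749, 0.0442]
tool_rot: [0.608, 0.794, 0.0, 0.0]
force: [-1.8, 0.1, 10.4]
finger_gap: 0.399
gripper_force: 5.3
```

Call:
{"name": "apply_moves", "arguments": {"plan": [[0,0,0.001,0,0,0,0.2],[0,0,0,0,0,0,0.2]]}}

```text
t: 14.3
tcp_pos: [0.5691, 0.0749, 0.0442]
tool_rot: [0.608, 0.794, 0.0, 0.0]
force: [-4.2, -0.1, 16.4]
finger_gap: 0.402
gripper_force: 8.5
```

Call:
{"name": "apply_moves", "arguments": {"plan": [[0,0,-0.005,0,0,0,0.2],[0.003,0,0,0,0,0,0.2],[0.003,0,0,0,0,0,0.2],[0.004,0.0001,0,0,0,0,0.2],[0.005,0.0001,0,0,0,0,0.2],[0.005,0.0001,0,0,0,0,0.2],[0.005,0.0001,0,0,0,0,0.2],[0.005,0.0001,0,0,0,0,0.2]]}}

```text
t: 15.3
tcp_pos: [0.5611, 0.1044, 0.0466]
tool_rot: [0.608, 0.794, -0.0, -0.0]
force: [-0.6, -3.4, -0.5]
finger_gap: 0.401
gripper_force: 1.5
```

Call:
{"name": "apply_moves", "arguments": {"plan": [[0.005,0.0001,0,0,0,0,0.2],[0.005,0.0001,0,0,0,0,0.2],[0.005,0.0001,0,0,0,0,0.2],[0.005,0.0001,0,0,0,0,0.2],[0.005,0.0001,0,0,0,0,0.2],[0.005,0.0001,0,0,0,0,0.2],[0.005,0.0001,0,0,0,0,0.2],[0.005,0.0001,0,0,0,0,0.2]]}}

```text
t: 16.3
tcp_pos: [0.551, 0.1427, 0.0466]
tool_rot: [0.608, 0.794, -0.001, -0.001]
force: [-2.2, -5.7, 1.1]
finger_gap: 0.401
gripper_force: 2.4
```

```bash
python3 - <<'E'
from h import *
import cv2
print(toL(LEDGE,sense()["tcp_pos"]))
b=cv2.cvtColor(snapshot("top"),cv2.COLOR_RGB2BGR)[115:240,220:400]
cv2.imwrite("pics/c5.png",cv2.resize(b,None,fx=4.4,fy=4.4,interpolation=cv2.INTER_CUBIC))
E
```

```text
[ 0.01359658 -0.05602191]
```

View pics/c5.png

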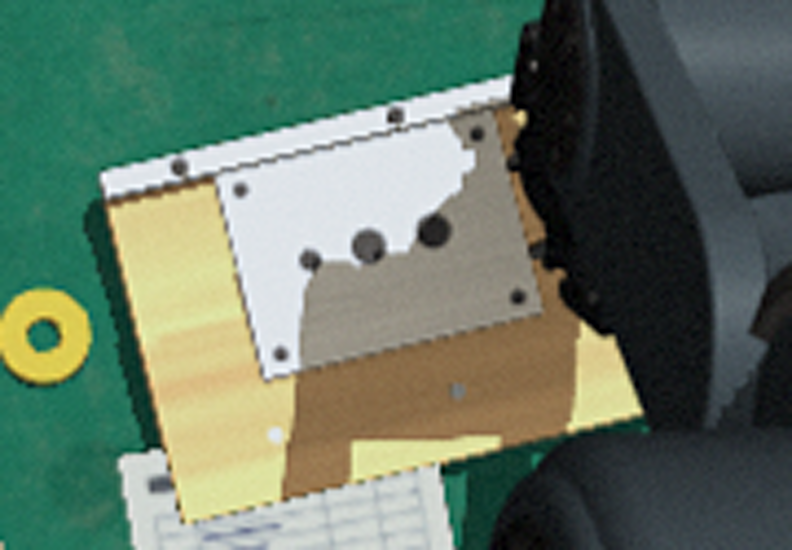

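The panel is sliding along the rail, with its left edge at crop (218,177) to (265,380). I'll measure its offset from the TCP while continuing.

```bash
python3 - <<'E'
from h import *
p,r=fit(PAN,crop([(218,177),(495,110),(541,312),(265,380)]),[.55,.15,.26]);print(r,toL(LEDGE,p),p[2]-LEDGE[2])
E
```

```text
[-0.7 -0.5 -0.2 -0.1  1.   0.4 -0.1  0.1] [0.01229461 0.01921453] 0.0003728444385449059
```

Call:
{"name": "apply_moves", "arguments": {"plan": [[0.005,0.0001,0,0,0,0,0.2],[0.005,0.0001,0,0,0,0,0.2],[0.005,0.0001,0,0,0,0,0.2],[0.005,0.0001,0,0,0,0,0.2],[0.005,0.0001,0,0,0,0,0.2],[0.005,0.0001,0,0,0,0,0.2],[0.005,0.0001,0,0,0,0,0.2],[0.005,0.0001,0,0,0,0,0.2]]}}

```text
t: 17.35
tcp_pos: [0.5408, 0.181, 0.0466]
tool_rot: [0.608, 0.794, -0.002, -0.001]
force: [-2.8, -6.7, 1.6]
finger_gap: 0.402
gripper_force: 3.2
```

Call:
{"name": "apply_moves", "arguments": {"plan": [[0.005,0.0001,0,0,0,0,0.2],[0.005,0.0001,0,0,0,0,0.2],[0.005,0.0001,0,0,0,0,0.2],[0.005,0.0001,0,0,0,0,0.2],[0.005,0.0001,0,0,0,0,0.2],[0.005,0.0001,0,0,0,0,0.2],[0.003,0.0001,0,0,0,0,0.2],[0,0,0,0,0,0,0.2]]}}

```text
t: 18.35
tcp_pos: [0.5325, 0.2131, 0.0465]
tool_rot: [0.608, 0.794, -0.002, -0.001]
force: [-2.4, -6.9, 1.2]
finger_gap: 0.398
gripper_force: 2.6
```

```bash
python3 - <<'E'
from h import *
import cv2
print(toL(LEDGE,sense()["tcp_pos"]))
b=cv2.cvtColor(snapshot("top"),cv2.COLOR_RGB2BGR)[125:250,190:370]
cv2.imwrite("pics/c6.png",cv2.resize(b,None,fx=4.4,fy=4.4,interpolation=cv2.INTER_CUBIC))
E
```

```text
[0.01406993 0.01673584]
```

View pics/c6.png

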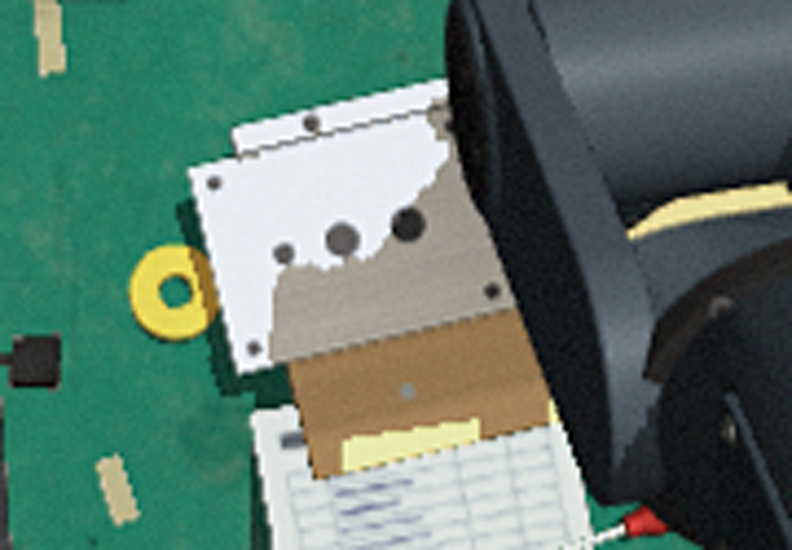

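The panel's left edge is at crop (189,169) to (238,375), about 22 mm past the end and still on the rail. 21 mm remain.

```bash
python3 - <<'E'
from h import *
L=[PAN[0],PAN[3]]
uv=crop([(189,169),(239,375)],190,125)
p,r=fit(L,uv,[.55,.15,.26]);print(r,toL(LEDGE,p),p[2]-LEDGE[2])
E
```

```text
[ 0.  0. -0. -0.] [0.01207043 0.09196288] 0.005127067374711414
```

Call:
{"name": "apply_moves", "arguments": {"plan": [[0.004,0.0001,0,0,0,0,0.2],[0.004,0.0001,0,0,0,0,0.2],[0.004,0.0001,0,0,0,0,0.2],[0.004,0.0001,0,0,0,0,0.2],[0.003,0,0,0,0,0,0.2],[0.002,0,0,0,0,0,0.2],[0,0,0,0,0,0,0.2]]}}

```text
t: 19.27
tcp_pos: [0.5272, 0.2332, 0.0464]
tool_rot: [0.608, 0.794, -0.002, -0.001]
force: [-2.2, -6.5, 2.0]
finger_gap: 0.4
gripper_force: 2.9
```

```bash
python3 - <<'E'
from h import *
print(toL(LEDGE,sense()["tcp_pos"]))
E
```

```text
[0.01414118 0.03754951]
```

Call:
{"name": "apply_moves", "arguments": {"plan": [[-0.004,0,0,0,0,0,0.2],[-0.012,0,0,0,0,0,0.2],[-0.012,0,-0.02,0,0,0,0.2],[-0.02,0,-0.05,0,0,0,0.2],[-0.03,-0.02,-0.05,0,0,0,0.2],[-0.03,-0.05,0,0,0,0,0.2],[-0.03,-0.05,0,0,0,0,0.2],[0,0,0,0,0,0,0.2]]}}

```text
t: 20.27
tcp_pos: [0.446, 0.0679, 0.1669]
tool_rot: [0.61, 0.792, -0.001, -0.001]
force: [0.2, -0.1, 0.7]
finger_gap: 0.401
gripper_force: 0.0
```

```bash
python3 - <<'E'
from h import *
import cv2
b=cv2.cvtColor(snapshot("top"),cv2.COLOR_RGB2BGR)[115:295,180:400]
cv2.imwrite("pics/c7.png",cv2.resize(b,None,fx=3.3,fy=3.3,interpolation=cv2.INTER_CUBIC))
E
```

```text
(no output)
```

View pics/c7.png

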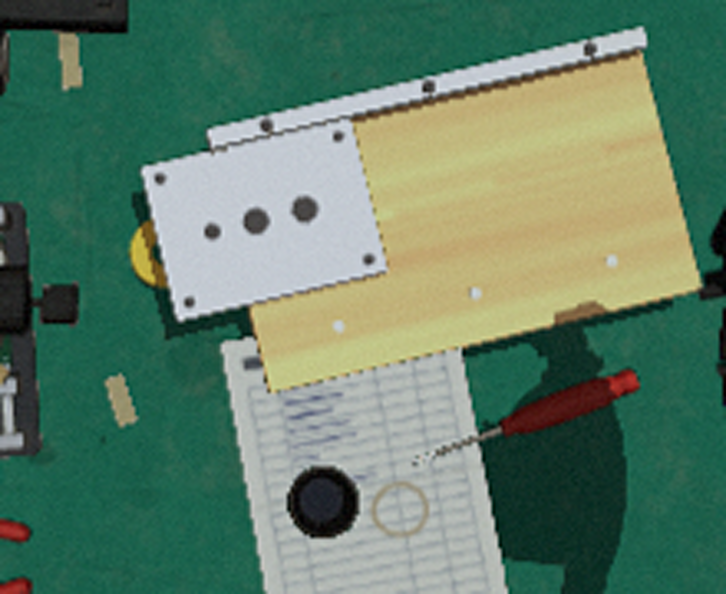

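The panel lies along the rail with corners at crop (142,167), (352,120), (386,270) and (178,320). The loupe and screwdriver look unmoved, and the reel is partly visible under the overhang. I'll run a numeric check, then hand in.

```bash
python3 - <<'E'
from h import *
p,r=fit(PAN,crop([(142,167),(352,120),(386,270),(178,320)],180,115,3.3),[.55,.25,.26]);q=toL(LEDGE,p);print(r,q,p[2]-LEDGE[2])
if abs(q[1]-.113)<.006 and abs(q[0]-.0125)<.003: print(sign_off())
E
```

```text
[-0.4 -0.3  0.  -0.6  0.9  0.6 -0.5  0.3] [0.01227322 0.11304702] -0.0047400304019724615
the job is handed in; nothing more can be done
None
```

I pushed the panel flat against the rail, then along it until about a third overhangs the left end (measured at ledge x = 12.3 mm, y = 113.0 mm), and handed the job in at about 20 s; the loupe, screwdriver and reel look unmoved in the last picture.

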